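# Clear the setting block and load a tile in the glazing jig

## Robot

A 6-joint arm with a two-finger parallel gripper is mounted at the origin on the work surface. World frame = base frame: x ahead of the robot, y to its left, z up, the work surface at z = 0. Lengths are in mm, angles in rad, forces in N, time in s.
With the tool pointing down it reaches from about 350 to 875 mm from the base axis. Payload 4.2 kg.
Tool frame: the origin (TCP) lies at the very end of the fingers, on their centre line; the grasp point (between the pads) lies 19 mm behind it; z points along the fingers, y is the line along which they close (so a half turn about z gives the same grasp; the last joint's range is limited). The gripper opens to 85 mm and grips with 20 to 120 N. Pads are 22 mm wide; open, the fingers measure 114 mm over their backs; the gripper's body (76 mm by 85 mm) begins 54 mm behind the grasp point. The pads swing forward as they close: fully open they stand 13 mm farther back than shut.
Start: joints at [-0.912, 0.385, 0.008, 0, -1.194, -0.259], TCP at [243.284, -575.684, 231.312] pointing down, gripper open.
Joint ranges: [-3.14, 3.14], [-1.21, 2.06], [-1.07, 1.41], [-3.16, 2.05], [-2.99, -0.16], [-3.1, 3.1]. Speed limits (rad/s): [2.79, 2.79, 3.14, 3.14, 3.14, 3.14].

## Interface

Orientations are given as a unit quaternion [x, y, z, w].
In Python, from bench import read_state, get_image, get_calibration, job_done gives the robot as it stands.
- The arm moves only by the shell command python3 -m creep 'ROWS'. ROWS is a JSON object of lists of equal length, an entry for each row: "translation": the shift along the world's x, y, z in cm, a list of three; "delta_rot": the turn, a rotation vector about the world's x, y, z in degrees, a list of three; "hand": the finger opening in cm, from 0 to 8.54. A call has 1 to 8 rows; each row is the pose to reach, as a shift and turn from the pose commanded when the call began; what a row does not reach only later rows make up. A row lasts 1/8 s, in which the tool goes at most 62.5 mm and 10.7 degrees, less where a joint would pass 70% of its speed; a pose out of reach is approached as far as the arm can. A call with a gripper value outside its range is refused whole. The fingers move at their own pace and stop on an object; the grip force is fixed at half the most. Time passes only in rows, so rows that repeat a pose let the fingers close. It gives the time, the measured TCP pose, the force, the opening and the grip force at its end, in the units of the state.
- read_state(): the state, without advancing time (a new reading comes with each control period).
- get_image(name): name is "side" or "top" or "wrist"; returns (picture, depth): 384x512x3 uint8, red, green, blue; 384x512 float32, mm along the optical axis (not along the pixel's ray), 0 where there is no reading.
- get_calibration(name): a dict with "intrinsics" (3x3 intrinsics, pixels), "xyz" and "attitude" of the camera in the world. Camera axes: x right, y down, z forward; pixel columns grow to the right and rows downward; lengths in mm; the calibration is good to about 2 mm. A picture is of the moment at which its call begins: read the wrist's pose just before it. get_calibration takes no time and is no camera call; for the wrist camera it gives the pose at the moment of the call.
- job_done(): hands the job in; it is judged then, once.
The state is a dict: "clock": time; "joints": joint angles; "joint_vel": joint speeds; "joint_efforts": joint torques, N m; "position": TCP position; "ee_rot": TCP orientation; "contact_force": force on the tool from outside, world axes, zero at the start; "wrist_torque": the same for the moment, N m; "gripper_width": finger opening in mm; "grasp_force": force on a finger pad.
Only numpy, scipy, OpenCV 4.12 (cv2) and the standard library are available. Lean on these libraries where they do the work, as an engineer would, in place of code of your own. Each camera call takes 0.05 s, during which the arm holds its last target. There are 200 camera calls.

## Task

The blade of the glazing jig has been set, so lift the metal setting block out of the jig's pocket and put it back flat and right way up in its own storage cradle, the one whose oblong recess fits it. Then seat the ceramic tile in the jig's pocket, glazed face up and with its cut-out corner at the pocket's filled corner, flat on the pocket floor and square, and let go. The tile is brittle, so never drop it, and leave the tub, the brush, the small stack of tiles and the square block where they are.

Things in the scene. Friction and masses are not known exactly. Their poses are not given: they have to be found in the camera images.
- jig: Glazing jig, fixed: a plywood base with a white frame around a sunken pocket. Origin under the pocket's centre, on the bench. It spans x -80 to 80, y -80 to 105 mm. Frame top 18 mm above the bench. Along its long edges two aluminium rails (x = +-72 to +-80 mm) rise to 34 mm. The steel blade is parked across the rails at the +y end (y 86 to 102 mm), up to 64 mm high.
- jig_pocket (a point): Centre of the jig pocket's floor, 10 mm above the bench; axes as the jig's. The pocket is 65 mm in x, 105 mm in y and 8 mm deep, upright walls. Its (+x,+y) corner is filled by a 13 x 13 mm block level with the frame top.
- tile: The ceramic tile to load: cream, pale glaze on top, 60 mm (x) x 100 mm (y) x 22 mm (z), its (+x,+y) corner cut out 16 x 16 mm, hollow cores visible at its -y end, a bare unglazed strip beside the cut-out at its +y end. Starts lying on the bench, glazed face up. Origin at the centre of the underside (of the full 60 x 100 outline). About 0.2 kg. In the pocket its top 14 mm stand above the frame.
- setting_block: Plain aluminium block, 36 mm (x) x 60 mm (y) x 30 mm (z), origin at the centre of its underside, about 0.2 kg. Starts lying on the floor of the jig's pocket. The same either way round.
- cradle_oblong: The setting block's own storage cradle, fixed: a wooden block 76 (x) x 104 (y) x 20 (z) mm on the 6 mm rack board, with an oblong recess 42 (x) x 66 (y) mm, 12 mm deep. A paper label with a small dark oblong lies on its +y lip. Origin at the centre of its underside, 6 mm above the bench. The three cradles stand side by side, 85 mm apart, in any order.
- cradle_oblong_recess (a point): Centre of the oblong recess's floor, 14 mm above the bench (12 mm below the cradle's top); axes as the cradle's.
- cradle_round: A cradle of the same outside size with an empty round recess of 46 mm diameter, 12 mm deep; not for this block.
- cradle_square: A cradle of the same outside size with a 44 x 44 mm recess, 12 mm deep, that holds the square block.
- square_block: Aluminium block 40 x 40 x 30 mm lying in the square cradle; origin at the centre of its underside. To be left alone.
- tub: White lidded glaze tub, 78 mm diameter, 58 mm high, loose on the bench; origin at the centre of its underside. To be left alone.
- tile_stack: Small loose stack of four square tiles, about 64 x 64 x 41 mm; origin at the centre of its underside. To be left alone.
- brush: Brush 170 mm long lying on the bench beyond the cradles; origin near its middle. To be left alone.
Mind the look-alikes: they are no part of the job. What is shaped like the tile but orange or red is not meant. What is shaped like the jig but green is not meant.

How it is judged:
By the outcome, as a careful person would: the job done as asked, in the order asked, and still so for the second after the job is handed in, with the robot touching nothing.
It also fails if it takes over 64 s, if anything falls off the work surface, if the arm or the gripper's body presses on something with over 40 N, if the wrist force passes 120 N, or if a joint passes its speed limit or range.

## Working session

There is one attempt and no reset: what is moved stays moved. The work goes in short steps, Python scripts to look and compute and a shell command to move; the robot and the scene stay as the last step left them, time stands still between calls to the robot, and variables do not carry over. Pictures are saved under pics/ and viewed, at most 10 in all, crops included, and the job is handed in when it is done.

```bash
mkdir -p pics; ls
cat > h.py <<'E'
import numpy as np, cv2
from scipy.spatial.transform import Rotation as R
from bench import read_state, get_image, get_calibration
def grab(n, save=None):
    c=get_calibration(n); im,d=get_image(n)
    if save: cv2.imwrite('pics/'+save,im[:,:,::-1])
    return im,d,c
def rot(c):
    a=np.array(c['attitude'],float)
    return a if a.shape==(3,3) else R.from_quat(a).as_matrix()
def ray(c,uv,z):
    K=np.array(c['intrinsics']);uv=np.atleast_2d(np.array(uv,float))
    d=(np.linalg.inv(K)@np.c_[uv,np.ones(len(uv))].T).T@rot(c).T
    o=np.array(c['xyz'],float); return o+d*((z-o[2])/d[:,2])[:,None]
def cloud(c,d):
    K=np.array(c['intrinsics']);v,u=np.indices(d.shape)
    p=np.stack([(u-K[0,2])/K[0,0]*d,(v-K[1,2])/K[1,1]*d,d],-1)@rot(c).T+np.array(c['xyz'])
    p[d<=0]=np.nan; return p
E
python3 - <<'E'
from h import *
ims=[]
for n in('top','side'):
    im,d,c=grab(n,None); print(n,c); np.savez(n+'.npz',im=im,d=d); ims.append(im)
cv2.imwrite('pics/top.png',cv2.resize(ims[0],(800,600))[:,:,::-1]);cv2.imwrite('pics/side.png',cv2.resize(ims[1],(800,600))[:,:,::-1])
print(read_state())
E
```

```text
pics
top {'intrinsics': array([[415.69547603,   0.        , 254.98592189],
       [  0.        , 415.69547603, 190.23648533],
       [  0.        ,   0.        ,   1.        ]]), 'xyz': array([ 406.2086968 ,   20.84049897, 1138.95020004]), 'attitude': array([-0.69529484,  0.71725385, -0.01960874,  0.04156323])}
side {'intrinsics': array([[382.16933776,   0.        , 249.80560596],
       [  0.        , 382.16933776, 194.9925095 ],
       [  0.        ,   0.        ,   1.        ]]), 'xyz': array([346.66143117, 812.79387921, 482.42695475]), 'attitude': array([-0.0934761 ,  0.85005147, -0.51558981,  0.05330908])}
{'clock': 0.1, 'joints': array([-9.12391818e-01,  3.85489085e-01,  6.75467243e-03, -4.12905909e-04,
       -1.19400022e+00, -2.58620388e-01]), 'joint_vel': array([-0.00136001, -0.00110735,  0.00169685,  0.00179541, -0.00092321,
       -0.00239616]), 'joint_efforts': array([-4.63187898e-04, -3.93319809e+01,  1.88929796e+01,  4.19797227e+00,
       -2.59522974e-03,  8.54169940e-06]), 'position': array([ 243.08079141, -575.22582186,  230.32550116]), 'ee_rot': array([-1.98488811e-01,  9.80102656e-01,  9.53986557e-04, -2.56885469e-04]), 'contact_force': array([0.3655258 , 0.12484805, 0.59053278]), 'wrist_torque': array([0.04065857, 0.01891879, 0.02878726]), 'grasp_force': 0.0, 'gripper_width': 85.514153253167}
```

View pics/top.png

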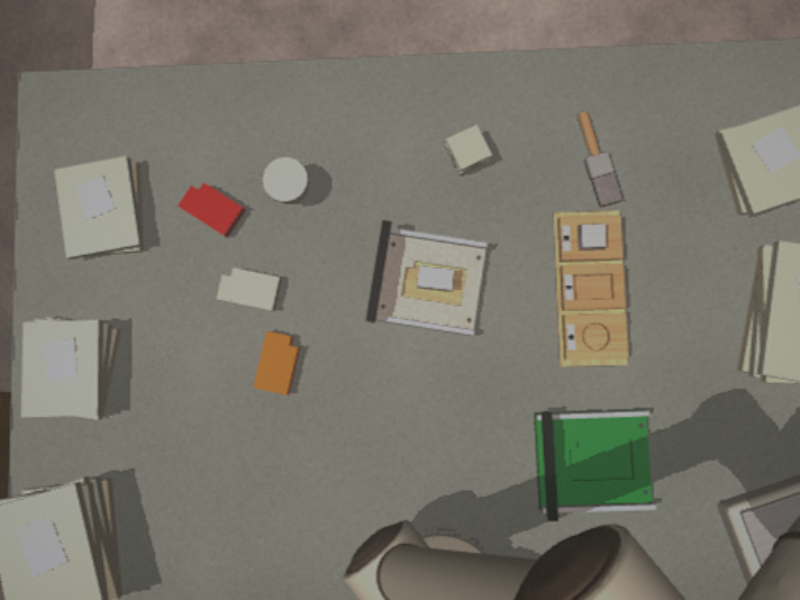

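View pics/side.png

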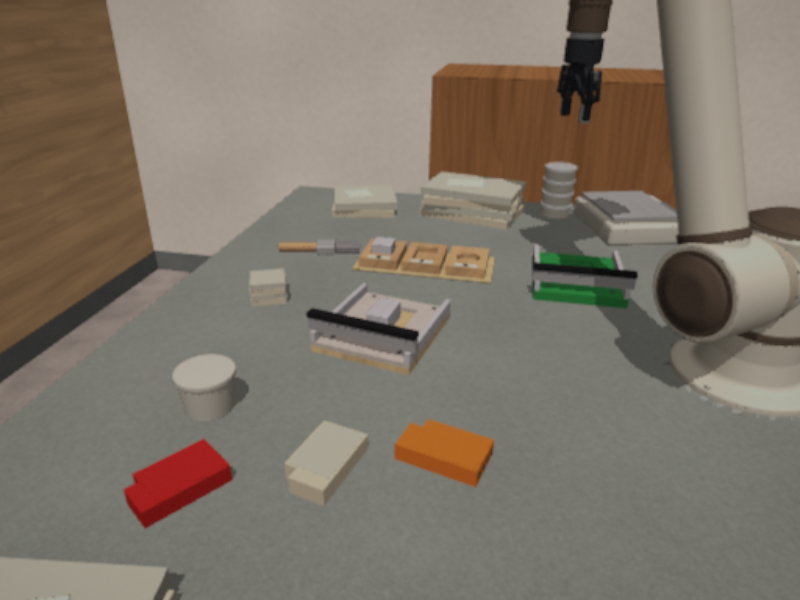

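Candidates, as pixels in the 800x600 top view:
- **Tile:** cream (250,288). Look-alikes are red (212,208), orange (277,362) and the stack (468,148).
- **Jig:** white (430,280). The look-alike is green (595,460).
- **Block:** in the white jig (435,278). The look-alike is the square block (593,236).
- **Cradle:** oblong, middle (592,288). The others are square (592,236) and round (595,337).

I choose the cream tile, the white jig, the block in the jig and the middle cradle.

Run:
```python
from h import *
z=np.load('top.npz');im,d=z['im'],z['d'];c=get_calibration('top');P=cloud(c,d)
s=np.load('side.npz');PS=cloud(get_calibration('side'),s['d'])
def box(cx,cy,r,lo,hi,name):
    cx,cy=cx*.64,cy*.64
    m=np.zeros(d.shape,np.uint8);y0,x0=int(cy-r),int(cx-r)
    sub=P[y0:int(cy+r),x0:int(cx+r),2];k=(sub>lo)&(sub<hi)
    m[y0:int(cy+r),x0:int(cx+r)]=k
    cs,_=cv2.findContours(m,0,cv2.CHAIN_APPROX_NONE);q=max(cs,key=cv2.contourArea)
    mm=np.zeros_like(m);cv2.drawContours(mm,[q],-1,1,-1);zt=np.nanmedian(P[(mm>0)&(m>0)][:,2])
    b=cv2.boxPoints(cv2.minAreaRect(q));w=ray(c,b,zt)
    cen=w.mean(0); e=[w[1]-w[0],w[2]-w[1]];L=max(e,key=np.linalg.norm)
    # side view height
    k=(abs(PS[...,0]-cen[0])<12)&(abs(PS[...,1]-cen[1])<12)
    print(name,'c',cen.round(1),'size',[round(np.linalg.norm(x),1) for x in e],'longaxis',round(np.degrees(np.arctan2(L[1],L[0]))%180,1),'side z',np.nanpercentile(PS[k][:,2],[50,90]).round(1))
box(250,288,34,12,32,'tile')
box(435,278,22,31,60,'block')
box(430,280,50,9,100,'jig')
box(592,288,80,14,60,'cradles')
box(593,236,14,34,60,'sqblock')
t=im[140:230,130:400];cv2.imwrite('pics/crop1.png',cv2.resize(t,(800,267),interpolation=cv2.INTER_CUBIC)[:,:,::-1])
```

```text
tile c [528.5 317.1  22.5] size [np.float64(60.2), np.float64(103.7)] longaxis 76.2 side z [23.3 24.2]
block c [533.6  -7.7  40.3] size [np.float64(36.4), np.float64(59.8)] longaxis 81.7 side z [41.5 42.7]
jig c [536.3   6.8  19.4] size [np.float64(180.2), np.float64(188.8)] longaxis 79.5 side z [41.4 42.3]
cradles c [ 426.8 -276.5   26. ] size [np.float64(107.9), np.float64(74.0)] longaxis 88.2 side z [16.1 16.7]
sqblock c [ 596.4 -277.2   44.2] size [np.float64(41.9), np.float64(40.1)] longaxis 87.9 side z [45.7 46.6]
```

View pics/crop1.png

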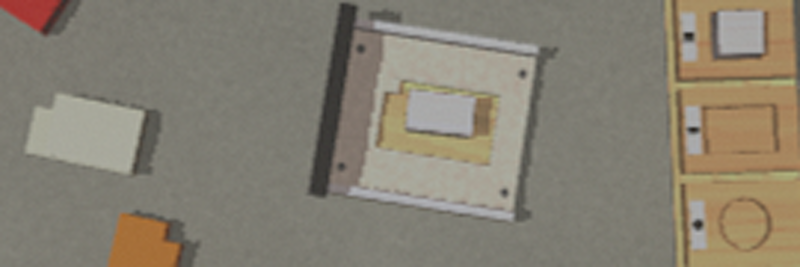

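The crop shows the cream tile with its notch at upper left (40,108). The pocket's filled corner is at upper left (395,90), with the block inside. The oblong recess is in the middle cradle (740,128). Next I move over the cradle for a wrist view.

```bash
python3 -m creep '{"translation":[[5,5.5,1],[10,11,2],[15,16,3],[20,22,3],[25,28,3],[26.8,30,3],[26.8,30,3],[26.8,30,3]],"delta_rot":[[0,0,10],[0,0,20],[0,0,30],[0,0,40],[0,0,50],[0,0,59],[0,0,59],[0,0,59]],"hand":[8.5,8.5,8,7,6,6,6,6]}'
python3 - <<'E'
from h import *
im,d,c=grab('wrist','w1.png');s=read_state()
print(s['position'],s['ee_rot'],c['xyz'],rot(c).round(3).tolist(),s['joints'].round(2));np.savez('w1.npz',im=im,d=d,K=c['intrinsics'],xyz=c['xyz'],a=c['attitude'])
E
```

```text
clock: 1.1
position: [512.3, -273.9, 260.6]
ee_rot: [-0.657, 0.754, 0.001, -0.0]
contact_force: [-0.7, -0.0, -0.4]
gripper_width: 59.9
grasp_force: 0.0
[ 511.45475213 -274.88250247  260.69249724] [-6.56103733e-01  7.54670398e-01  5.90501971e-04 -3.64890083e-04] [ 503.23421341 -352.57817117  403.61128556] [[-0.991, 0.13, 0.041], [0.136, 0.942, 0.307], [0.001, 0.31, -0.951]] [-0.21  0.29 -0.06 -0.   -1.23  0.07]
```

View pics/w1.png

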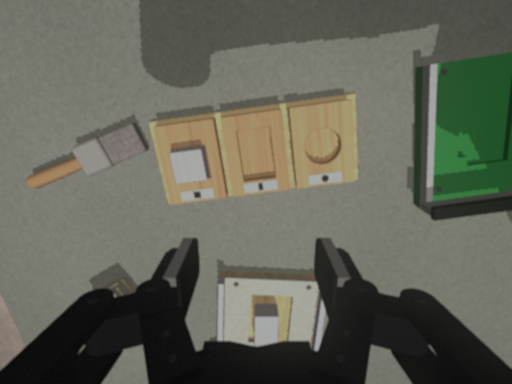

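The wrist view shows the recess at about (256,152), the square block at (188,165) and the round recess at (322,145). I extract the cradle outline from the depth, then move over the jig.

```bash
cat >> h.py <<'E'
def C(f): 
    z=np.load(f);return z['im'],z['d'],dict(intrinsics=z['K'],xyz=z['xyz'],attitude=z['a'])
def shot(n,f):
    im,d,c=grab(n,f+'.png');np.savez(f+'.npz',im=im,d=d,K=c['intrinsics'],xyz=c['xyz'],a=c['attitude']);return im,d,c
def rect(m,c,z,near,name,hole=False):
    """contour whose centroid (cast on plane z) is nearest to `near`; metric minAreaRect"""
    cs,_=cv2.findContours(m.astype(np.uint8),cv2.RETR_LIST,cv2.CHAIN_APPROX_NONE)
    best=None
    for q in cs:
        if cv2.contourArea(q)<150: continue
        w=ray(c,q[:,0,:],z)[:,:2].astype(np.float32);(x,y),s,a=cv2.minAreaRect(w)
        e=np.hypot(x-near[0],y-near[1])
        if best is None or e<best[0]: best=(e,x,y,s,a,w)
    _,x,y,s,a,w=best; b=cv2.boxPoints(((x,y),s,a));L=max(b[1]-b[0],b[2]-b[1],key=np.linalg.norm)
    print(name,'c',round(x,1),round(y,1),'size',np.round(sorted(s),1),'ang',round(np.degrees(np.arctan2(L[1],L[0]))%180,1));return w
E
python3 - <<'E'
from h import *
im,d,c=C('w1.npz');P=cloud(c,d)
near=(np.hypot(P[...,0]-511,P[...,1]+277)<75)
k=near&(P[...,2]>2);zz=P[k][:,2];print(np.histogram(zz,bins=[2,5,8,11,14,17,20,23,26,29,32,40,50])[0])
k=near&(abs(P[...,0]-511)<16)&(abs(P[...,1]+277)<25);print('floor z',np.nanmedian(P[k][:,2]))
m=near&(abs(P[...,0]-511)<42)&(P[...,2]>20)
rect(m,c,26,(511,-277),'cradle outer w/ hole?')
h=near&(P[...,2]<21)&(abs(P[...,0]-511)<26)&(abs(P[...,1]+277)<38)
rect(h,c,24,(511,-277),'recess')
for b,z in ((20,26),(34,44)):
  rect((P[...,2]>b)&(P[...,2]<55)&(np.hypot(P[...,0]-596,P[...,1]+277)<60),c,z,(596,-277),'sq')
# same from top camera
z=np.load('top.npz');im,d=z['im'],z['d'];c=get_calibration('top');P=cloud(c,d)
m=(abs(P[...,0]-511)<150)&(abs(P[...,1]+277)<70)&(P[...,2]>20)
rect(m,c,26,(511,-277),'top')
E
python3 -m creep '{"translation":[[0.5,5.5,0],[1,11,0],[1.5,17,0],[2,22,0],[2.2,27,0],[2.2,27,0],[2.2,27,0]],"delta_rot":[[0,0,0],[0,0,0],[0,0,0],[0,0,0],[0,0,0],[0,0,0],[0,0,0]],"hand":[6,6,6,6,6,6,6]}'
python3 - <<'E'
from h import *
im,d,c=shot('wrist','w2');print(read_state()['position'])
cv2.imwrite('pics/w2.png',im[:,:,::-1])
E
```

```text
[ 110 1132   73  698 1216   99  101 1942 3496   16   44  199]
floor z 342.0972012350477
cradle outer w/ hole? c 513.2 -278.6 size [ 76.  104.4] ang 89.8
recess c 513.2 -278.7 size [41.7 65.2] ang 89.9
sq c 597.8 -278.9 size [ 77.1 104.4] ang 89.9
sq c 597.0 -279.7 size [41.1 41.8] ang 179.8
top c 510.6 -277.1 size [45.6 69.3] ang 88.1
clock: 2.02
position: [532.9, -6.7, 261.2]
ee_rot: [-0.655, 0.756, 0.0, -0.0]
contact_force: [0.1, 0.1, 0.0]
gripper_width: 59.8
grasp_force: 0.0
[532.94870835  -7.07966983 261.23102901]
```

```bash
ls pics; mv -f w2.png pics/ 2>/dev/null; true
```

```text
crop1.png
side.png
top.png
w1.png
w2.png
```

View pics/w2.png

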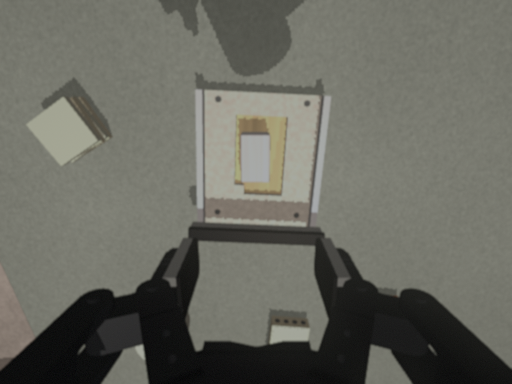

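The view shows the block at (255,157), the pocket (235-287, 115-193) with its filled corner at lower left (240,188), and the blade at (255,233).

```bash
cat > jig.py <<'E'
from h import *
def meas(im,d,c):
    P=cloud(c,d); near=np.hypot(P[...,0]-533,P[...,1])<100
    w=rect(near&(P[...,2]>31)&(P[...,2]<50)&(abs(P[...,0]-533)<45)&(abs(P[...,1])<60),c,40,(533,-8),'block')
    k=near&(P[...,2]>31)&(P[...,2]<50)&(abs(P[...,0]-533)<15)&(abs(P[...,1]+8)<20);print('block top z',np.nanmedian(P[k][:,2]))
    h=near&(P[...,2]<14.2)&(abs(P[...,0]-533)<50)&(abs(P[...,1])<65)
    blk=near&(P[...,2]>23)&(P[...,2]<50)&(abs(P[...,0]-533)<45)&(abs(P[...,1])<60)
    k2=cv2.morphologyEx((h|blk).astype(np.uint8),cv2.MORPH_CLOSE,np.ones((5,5)))
    rect(k2,c,18,(533,0),'pocket')
    print('floor',np.nanmedian(P[h][:,2]),'frame',np.nanmedian(P[near&(P[...,2]>15)&(P[...,2]<22)][:,2]))
    # wooden colour pocket outline
    hsv=cv2.cvtColor(im,cv2.COLOR_RGB2HSV);return P
if __name__=='__main__':
    im,d,c=C('w2.npz');meas(im,d,c)
    z=np.load('top.npz');print('top');meas(z['im'],z['d'],get_calibration('top'))
E
python3 jig.py
```

```text
block c 535.7 -10.0 size [35.5 60.3] ang 81.9
block top z 40.304055531033896
pocket c 530.1 -6.9 size [ 64.4 104.3] ang 79.2
floor 10.29196971779183 frame 18.30435614615294
top
block c 533.6 -7.8 size [36.3 59.7] ang 81.7
block top z 40.2807580402814
pocket c 533.1 -1.4 size [ 96.4 119.8] ang 90.9
floor 10.343662701969492 frame 18.4676702279977
```

```bash
python3 -m creep '{"translation":[[0.2,-0.2,-6],[0.2,-0.2,-12],[0.2,-0.2,-18],[0.2,-0.2,-21.5],[0.2,-0.2,-23],[0.2,-0.2,-23.8],[0.2,-0.2,-23.8],[0.2,-0.2,-23.8]],"delta_rot":[[0,0,0],[0,0,0],[0,0,0],[0,0,0],[0,0,0],[0,0,0],[0,0,0],[0,0,0]],"hand":[6,6,6,5.5,5.5,5.5,5.5,5.5]}' && python3 -m creep '{"translation":[[0,0,0],[0,0,0],[0,0,0],[0,0,0],[0,0,0],[0,0,0]],"delta_rot":[[0,0,0],[0,0,0],[0,0,0],[0,0,0],[0,0,0],[0,0,0]],"hand":[4.5,3.8,3,2,2,2]}'
```

```text
clock: 3.08
position: [536.3, -7.5, 24.7]
ee_rot: [-0.655, 0.755, -0.001, 0.001]
contact_force: [0.1, -0.4, -0.7]
gripper_width: 54.9
grasp_force: 0.0
clock: 3.82
position: [535.4, -7.6, 24.1]
ee_rot: [-0.656, 0.755, -0.0, 0.0]
contact_force: [-2.0, 0.3, 5.9]
gripper_width: 34.6
grasp_force: 61.5
```

```bash
python3 -m creep '{"translation":[[0,0,1],[0,0,4],[0,0,10],[0,0,16],[0,0,22],[0,0,23.8],[0,0,23.8],[0,0,23.8]],"delta_rot":[[0,0,0],[0,0,0],[0,0,0],[0,0,0],[0,0,0],[0,0,0],[0,0,0],[0,0,0]],"hand":[2,2,2,2,2,2,2,2]}'
python3 - <<'E'
from h import *
im,d,c=shot('wrist','w3');print(read_state()['position'],read_state()['gripper_width'])
cv2.imwrite('pics/w3.png',im[:,:,::-1])
P=cloud(c,d);p=read_state()['position']
near=(np.hypot(P[...,0]-p[0],P[...,1]-p[1])<50)
print(np.nanmedian(P[near&(P[...,2]>230)][:,2]))
P2=P;k=(P[...,2]<25)&(P[...,2]>5);h=(P[...,2]<14.2)&(abs(P[...,0]-533)<50)&(abs(P[...,1])<65)
rect(cv2.morphologyEx(h.astype(np.uint8),cv2.MORPH_CLOSE,np.ones((3,3))),c,18,(531,-6),'pocket')
E
```

```text
clock: 4.82
position: [534.1, -7.7, 259.5]
ee_rot: [-0.655, 0.755, 0.001, -0.001]
contact_force: [0.4, 0.2, -2.7]
gripper_width: 34.4
grasp_force: 60.7
[534.14992784  -7.80235839 259.22253165] 34.16195933435886
317.9695543671862
pocket c 529.0 -13.2 size [64.4 91.5] ang 79.3
```

View pics/w3.png

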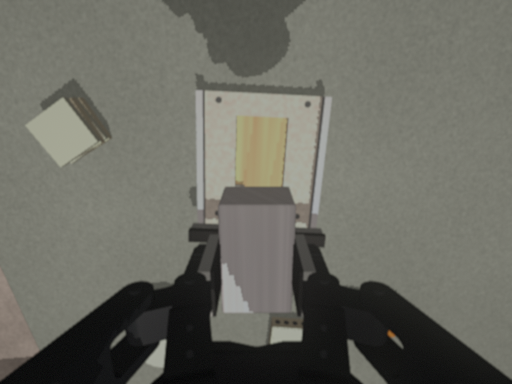

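The block is held level. Its top face spans about (219-296, 207-312), and its front face is above that. I measure its offset from the TCP.

Run:
```python
from h import *
im,d,c=C('w3.npz');P=cloud(c,d);p=np.array([534.1,-7.8,259.3])
r=(slice(185,320),slice(205,310))
Z=P[r][...,2]
print('top z',[np.nanmedian(P[y,245:270,2]).round(1) for y in (190,200,206,210,220,240,260,280,300,310,314)])
print('y',[np.nanmedian(P[y,245:270,1]).round(1) for y in (186,190,200,206,210,220,260,300,310,314)])
for y in (215,225):
  row=P[y,:,2];k=np.where((row>255)&(row<295))[0];print(y,k.min(),k.max(),P[y,k.min()].round(1),P[y,k.max()].round(1))
zt=275.3
b=ray(c,[[220,208],[295,208],[297,311],[222,311]],zt);print(b.round(1),b.mean(0))
```

```text
top z [np.float64(254.8), np.float64(269.9), np.float64(275.4), np.float64(275.6), np.float64(275.8), np.float64(275.9), np.float64(275.8), np.float64(275.8), np.float64(275.6), np.float64(275.7), np.float64(0.2)]
y [np.float64(-38.7), np.float64(-38.6), np.float64(-38.6), np.float64(-37.7), np.float64(-36.0), np.float64(-31.0), np.float64(-10.4), np.float64(12.5), np.float64(18.3), np.float64(254.3)]
215 218 295 [549.8 -35.3 274. ] [514.6 -31.2 276.2]
225 219 294 [550.2 -30.4 274.2] [515.6 -26.5 276.5]
[[548.1 -39.1 275.3]
 [514.2 -34.3 275.3]
 [518.9  22.6 275.3]
 [557.1  17.  275.3]] [534.56494175  -8.4516277  275.3       ]
```

```bash
python3 -m creep '{"translation":[[-0.4,-5,0],[-0.8,-10,0],[-1.3,-16,0],[-1.8,-22,-3],[-2.2,-26,-8],[-2.2,-27,-13],[-2.2,-27,-18],[-2.2,-27,-18.5]],"delta_rot":[[0,0,2],[0,0,4],[0,0,6],[0,0,7.5],[0,0,7.5],[0,0,7.5],[0,0,7.5],[0,0,7.5]],"hand":[2,2,2,2,2,2,2,2]}'
python3 -m creep '{"translation":[[0,0,0],[0,0,0]],"delta_rot":[[0,0,0],[0,0,0]],"hand":[2,2]}'
python3 - <<'E'
from h import *
im,d,c=shot('wrist','w4');print(read_state()['position'],read_state()['ee_rot'])
cv2.imwrite('pics/w4.png',cv2.resize(im[20:340],(800,500))[:,:,::-1])
E
```

```text
clock: 5.88
position: [509.2, -276.9, 71.0]
ee_rot: [-0.703, 0.711, 0.005, -0.003]
contact_force: [-0.0, -0.1, -1.7]
gripper_width: 34.5
grasp_force: 60.7
clock: 6.12
position: [515.1, -277.9, 78.7]
ee_rot: [-0.704, 0.71, -0.002, 0.001]
contact_force: [-0.7, 0.2, -2.5]
gripper_width: 34.8
grasp_force: 60.7
[ 514.91152755 -277.78792102   78.67586322] [-0.70376399  0.71043017 -0.00200778  0.00108971]
```

View pics/w4.png

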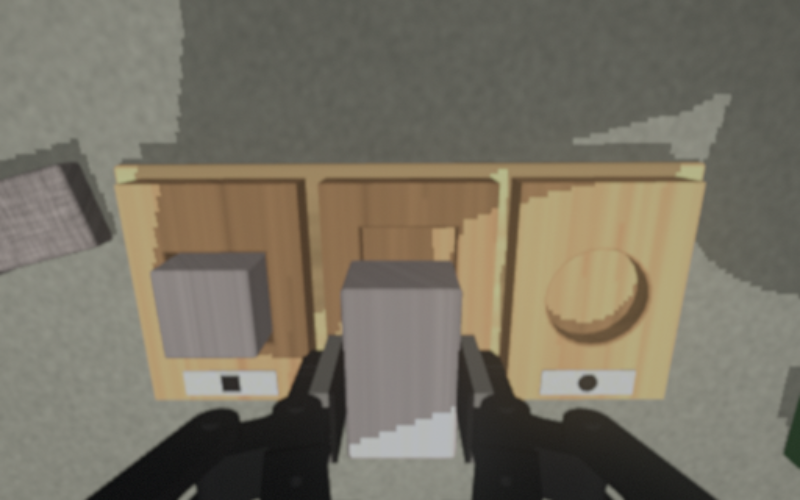

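The block hangs over the middle cradle, with the recess's front edge visible at (362-456, 228) and the cradle's front edge at (320-498, 183). I take a settled shot and compare the block with the recess.

```bash
cat > m4.py <<'E'
from h import *
im,d,c=shot('wrist','w5');s=read_state();print(s['position'].round(1));P=cloud(c,d);Z=P[...,2]
y2=np.degrees(np.arctan2(*(R.from_quat(s['ee_rot']).as_matrix()[:2,1][::-1])));print('tool y ang',y2)
def runs(rows,lo,hi,u0,plane,name):
    L=[]
    for v in rows:
        k=(Z[v]>lo)&(Z[v]<hi)
        if not k[u0]: continue
        a=u0
        while a>0 and k[a-1]: a-=1
        b=u0
        while b<511 and k[b+1]: b+=1
        L.append((a-.5,v,b+.5))
    L=np.array(L);A=ray(c,L[:,:2],plane);B=ray(c,L[:,[2,1]],plane);M=(A+B)/2
    f=lambda Q:np.polyfit(Q[:,1],Q[:,0],1)
    fm=f(M);ang=[90-np.degrees(np.arctan(f(q)[0])) for q in(A,B)]
    print(name,'w',np.median(np.linalg.norm((A-B)[:,:2],axis=1)).round(1),'mid at y=-278:',np.polyval(fm,-278).round(1),'meanmid',M.mean(0)[:2].round(1),'ang',np.round(ang,1))
    return M
def col(u,lo,hi,plane,v0):
    k=(Z[:,u]>lo)&(Z[:,u]<hi);v=v0
    while k[v-1]: v-=1
    return ray(c,[[u,v-.5]],plane)[0]
runs(range(140,163),20,30,255,26,'cradle front')
runs(range(170,184),5,20,255,26,'recess')
ztop=np.nanmedian(P[215:250,240:275,2]);print('block top',ztop)
runs(range(208,290),ztop-4,ztop+4,255,ztop,'block')
print('front edges y: cradle',[col(u,20,30,26,150).round(1).tolist() for u in(235,255,275)],'recess',[col(u,5,20,26,178).round(1).tolist() for u in(240,255,270)],'block',[col(u,ztop-3,ztop+4,ztop,225).round(1).tolist() for u in(235,255,275)])
E
python3 m4.py
```

```text
[ 514.6 -277.7   78.5]
tool y ang 179.44530625081464
cradle front w 75.6 mid at y=-278: 534.0 meanmid [ 512.7 -320.6] ang [101.9  41.3]
recess w 40.6 mid at y=-278: 501.6 meanmid [ 513.8 -303.2] ang [ 95.9 131.4]
block top 94.92180561036791
block w 35.5 mid at y=-278: 516.8 meanmid [ 516.5 -286.2] ang [85.1 91.1]
front edges y: cradle [[530.2, -330.9, 26.0], [517.2, -330.8, 26.0], [504.1, -324.2, 26.0]] recess [[527.4, -311.6, 26.0], [517.4, -311.5, 26.0], [507.3, -311.4, 26.0]] block [[525.8, -310.0, 94.9], [516.8, -309.9, 94.9], [507.7, -309.9, 94.9]]
```

```bash
python3 -m creep '{"translation":[[-0.33,0.1,-1],[-0.33,0.1,-2.5],[-0.33,0.1,-3.2],[-0.33,0.1,-3.2],[-0.33,0.1,-3.2]],"delta_rot":[[0,0,0],[0,0,0],[0,0,0],[0,0,0],[0,0,0]],"hand":[2,2,2,2,2]}'; python3 m4.py
```

```text
clock: 6.85
position: [510.3, -276.8, 44.4]
ee_rot: [-0.703, 0.711, -0.0, 0.0]
contact_force: [0.4, -0.9, -1.7]
gripper_width: 34.5
grasp_force: 60.8
[ 510.4 -276.9   44.6]
tool y ang 179.40979849830532
cradle front w 62.0 mid at y=-278: 549.1 meanmid [ 514.1 -325.5] ang [58.9 51.7]
recess w 40.4 mid at y=-278: 566.9 meanmid [ 510.6 -309.6] ang [15.6 91.4]
block top 60.54649773921711
block w 35.6 mid at y=-278: 511.7 meanmid [ 511.6 -285.2] ang [89.2 89.4]
front edges y: cradle [[522.9, -331.3, 26.0], [512.1, -331.2, 26.0], [501.3, -331.1, 26.0]] recess [[520.7, -311.1, 26.0], [512.3, -311.6, 26.0], [503.9, -311.5, 26.0]] block [[521.6, -298.7, 60.5], [512.2, -309.0, 60.5], [503.1, -309.4, 60.5]]
```

Run:
```python
from h import *
im,d,c=C('w5.npz');P=cloud(c,d);Z=P[...,2]
for v in range(128,200,6):
    k=(Z[v]>20)&(Z[v]<31);e=np.where(np.diff(k.astype(int)))[0]+.5
    e=e[(e>150)&(e<370)]
    print(v,[(float(u),ray(c,[[u,v]],26)[0][:2].round(1).tolist()) for u in e])
```

```text
128 []
134 []
140 []
146 [(169.5, [558.5, -329.2]), (182.5, [551.4, -329.1]), (323.5, [475.0, -328.4]), (337.5, [467.4, -328.3])]
152 [(170.5, [558.2, -325.9]), (183.5, [551.1, -325.8]), (276.5, [500.4, -325.4]), (277.5, [499.9, -325.3]), (322.5, [475.4, -325.1]), (335.5, [468.3, -325.1])]
158 [(171.5, [558.0, -322.6]), (183.5, [551.4, -322.5]), (277.5, [499.9, -322.0]), (278.5, [499.3, -322.0]), (322.5, [475.2, -321.8]), (336.5, [467.5, -321.7])]
164 [(170.5, [558.9, -319.2]), (184.5, [551.2, -319.1]), (322.5, [475.0, -318.4]), (335.5, [467.8, -318.4])]
170 [(171.5, [558.7, -315.8]), (184.5, [551.4, -315.7]), (321.5, [475.3, -315.0]), (334.5, [468.1, -315.0])]
176 [(171.5, [559.0, -312.3]), (185.5, [551.2, -312.3]), (321.5, [475.1, -311.6]), (334.5, [467.9, -311.5])]
182 [(172.5, [558.8, -308.8]), (185.5, [551.5, -308.8]), (217.5, [533.5, -308.6]), (289.5, [492.9, -308.2]), (320.5, [475.5, -308.1]), (333.5, [468.2, -308.0])]
188 [(173.5, [558.5, -305.3]), (186.5, [551.2, -305.2]), (217.5, [533.6, -305.1]), (289.5, [492.8, -304.7]), (320.5, [475.3, -304.5]), (333.5, [467.9, -304.5])]
194 [(174.5, [558.3, -301.7]), (186.5, [551.5, -301.6]), (218.5, [533.2, -301.5]), (291.5, [491.6, -301.1]), (320.5, [475.1, -300.9]), (332.5, [468.2, -300.9])]
```

```bash
python3 -m creep '{"translation":[[0.14,0.05,-0.1],[0.14,0.05,-0.2],[0.14,0.05,-0.5],[0.14,0.05,-0.9],[0.14,0.05,-1.3],[0.14,0.05,-1.5],[0.14,0.05,-1.5],[0.14,0.05,-1.5]],"delta_rot":[[0,0,0],[0,0,0],[0,0,0],[0,0,0],[0,0,0],[0,0,0],[0,0,0],[0,0,0]],"hand":[2,2,2,2,2,2,2,2]}'
```

```text
clock: 7.9
position: [511.5, -276.2, 29.4]
ee_rot: [-0.703, 0.711, -0.0, 0.0]
contact_force: [0.1, 0.3, -3.0]
gripper_width: 34.7
grasp_force: 60.8
```

No contact with the rim and it is going in, so I lower the last 1.5 mm or so, then release.

```bash
python3 -m creep '{"translation":[[0,0,-0.05],[0,0,-0.1],[0,0,-0.15],[0,0,-0.15],[0,0,-0.15]],"delta_rot":[[0,0,0],[0,0,0],[0,0,0],[0,0,0],[0,0,0]],"hand":[2,2,2,2,2]}'
```

```text
clock: 8.52
position: [511.4, -276.2, 28.2]
ee_rot: [-0.703, 0.711, -0.0, 0.0]
contact_force: [-1.1, 0.7, 2.0]
gripper_width: 34.4
grasp_force: 61.2
```

```bash
python3 -m creep '{"translation":[[0,0,0],[0,0,0],[0,0,0],[0,0,2],[0,0,6],[0,0,12],[0,0,18],[0,0,22]],"delta_rot":[[0,0,0],[0,0,0],[0,0,0],[0,0,0],[0,0,0],[0,0,0],[0,0,0],[0,0,0]],"hand":[3.8,4.8,5,5,5,5,6,7]}'
python3 - <<'E'
from h import *
im,d,c=shot('wrist','w6');P=cloud(c,d);Z=P[...,2]
n=(abs(P[...,0]-512)<32)&(abs(P[...,1]+278)<45)
rect(n&(Z>33)&(Z<60),c,44,(512,-278),'block')
k=n&(Z>33)&(Z<60)
A=np.c_[P[k][:,:2]-[512,-278],np.ones(k.sum())];print('tilt coefs',np.linalg.lstsq(A,P[k][:,2],rcond=None)[0])
rect((Z>34)&(Z<60)&(np.hypot(P[...,0]-597,P[...,1]+279)<35),c,44,(597,-279),'sq')
E
```

```text
clock: 9.52
position: [512.0, -276.5, 251.4]
ee_rot: [-0.704, 0.711, -0.002, 0.001]
contact_force: [1.4, -0.7, 0.2]
gripper_width: 70.0
grasp_force: 0.0
block c 512.8 -278.8 size [35.5 60.9] ang 89.0
tilt coefs [-6.20380659e-04  6.23292730e-03  4.41630896e+01]
sq c 597.2 -279.5 size [40.2 41.4] ang 179.5
```

The block is in and flat, with its top at 44.2 mm level. Now to the tile.

```bash
python3 -m creep '{"translation":[[0.2,6,0],[0.4,12,0],[0.6,18,0],[0.8,24,0],[1,30,0],[1.2,36,0],[1.4,42,0],[1.5,48,0]],"delta_rot":[[0,0,-2],[0,0,-4],[0,0,-6],[0,0,-8],[0,0,-10],[0,0,-12],[0,0,-13],[0,0,-13]],"hand":[7.5,7.5,7.5,7.5,7.5,7.5,7.5,7.5]}' >/dev/null;  python3 -m creep '{"translation":[[0.2,5.5,0],[0.3,10,0],[0.3,11.5,0],[0.3,11.5,0],[0.3,11.5,0],[0.3,11.5,0]],"delta_rot":[[0,0,0],[0,0,0],[0,0,0],[0,0,0],[0,0,0],[0,0,0]],"hand":[7.5,7.5,7.5,7.5,7.5,7.5]}'
cat > tile.py <<'E'
from h import *
im,d,c=shot('wrist','w7');s=read_state();P=cloud(c,d);Z=P[...,2];print(s['position'].round(1))
y=R.from_quat(s['ee_rot']).as_matrix()[:2,1];print('tool y ang',np.degrees(np.arctan2(y[1],y[0])))
n=(np.hypot(P[...,0]-529,P[...,1]-317)<75)&(Z>12)&(Z<35)
w=rect(n,c,22,(529,317),'tile');print('z',np.nanmedian(Z[n]))
E
python3 tile.py; mv w7.png pics/
```

```text
clock: 11.32
position: [529.6, 317.5, 248.2]
ee_rot: [-0.618, 0.786, -0.0, 0.0]
contact_force: [0.5, -0.5, -0.9]
gripper_width: 74.8
grasp_force: 0.0
[529.6 317.6 248.2]
tool y ang 166.32073933979427
tile c 530.4 316.5 size [ 60.  100.8] ang 76.6
z 22.53111108024993mv: cannot stat 'w7.png': No such file or directory
```

View pics/w7.png

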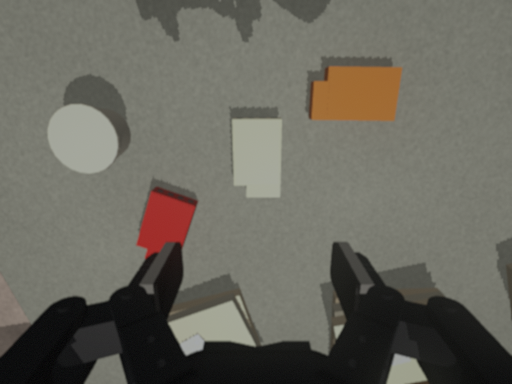

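The wrist view shows the cream tile at (257,158) with its cut-out at lower left (240,190), so at (+x,+y). The orange, red and tub are clear of the fingers. I descend and grip across the tile's width.

```bash
python3 -m creep '{"translation":[[0,0,-6],[0,0,-12],[0,0,-18],[0,0,-21.5],[0,0,-23],[0,0,-24],[0,0,-24.2],[0,0,-24.2]],"delta_rot":[[0,0,0],[0,0,0],[0,0,0],[0,0,0],[0,0,0],[0,0,0],[0,0,0],[0,0,0]],"hand":[7.5,7.5,7.5,7.5,7.5,7.5,7.5,7.5]}' && python3 -m creep '{"translation":[[0,0,0],[0,0,0],[0,0,0],[0,0,0],[0,0,0],[0,0,0]],"delta_rot":[[0,0,0],[0,0,0],[0,0,0],[0,0,0],[0,0,0],[0,0,0]],"hand":[6.8,6.3,6,5.5,5,5]}'
```

```text
clock: 12.38
position: [530.1, 319.4, 7.1]
ee_rot: [-0.619, 0.786, 0.0, 0.001]
contact_force: [0.0, 0.7, 0.7]
gripper_width: 74.9
grasp_force: 0.0
clock: 13.12
position: [529.8, 319.1, 6.8]
ee_rot: [-0.619, 0.786, -0.0, 0.001]
contact_force: [-0.4, -0.1, 5.7]
gripper_width: 58.1
grasp_force: 65.6
```

```bash
python3 -m creep '{"translation":[[0,0,0.5],[0,0,3],[0,0,8],[0,0,13],[0,-2,16],[0,-7,17],[0,-12,17],[-0.1,-16,17]],"delta_rot":[[0,0,0],[0,0,0],[0,0,0],[0,0,0],[0,0,0],[0,0,0],[0,0,0],[0,0,0]],"hand":[5,5,5,5,5,5,5,5]}' && python3 -m creep '{"translation":[[0,-5,0],[0,-10,0],[0,-14,0],[0,-16.3,0],[0,-16.3,-3],[0,-16.3,-7],[0,-16.3,-9],[0,-16.3,-9]],"delta_rot":[[0,0,1],[0,0,2],[0,0,2.8],[0,0,2.8],[0,0,2.8],[0,0,2.8],[0,0,2.8],[0,0,2.8]],"hand":[5,5,5,5,5,5,5,5]}' && python3 -m creep '{"translation":[[0,0,0],[0,0,0],[0,0,0]],"delta_rot":[[0,0,0],[0,0,0],[0,0,0]],"hand":[5,5,5]}'
python3 - <<'E'
from h import *
im,d,c=shot('wrist','w8');s=read_state();print(s['position'].round(1))
cv2.imwrite('pics/w8.png',cv2.resize(im[20:340],(800,500))[:,:,::-1])
E
```

```text
clock: 14.12
position: [527.4, 156.9, 175.3]
ee_rot: [-0.618, 0.786, 0.0, -0.001]
contact_force: [1.3, -0.4, -2.5]
gripper_width: 58.5
grasp_force: 65.2
clock: 15.12
position: [526.5, -4.7, 83.8]
ee_rot: [-0.637, 0.771, 0.001, -0.003]
contact_force: [0.8, -0.3, -0.8]
gripper_width: 58.3
grasp_force: 65.1
clock: 15.5
position: [528.8, -4.0, 86.7]
ee_rot: [-0.637, 0.77, -0.0, 0.001]
contact_force: [0.0, -0.2, -3.0]
gripper_width: 58.0
grasp_force: 65.2
[528.7  -4.   86.5]
```

View pics/w8.png

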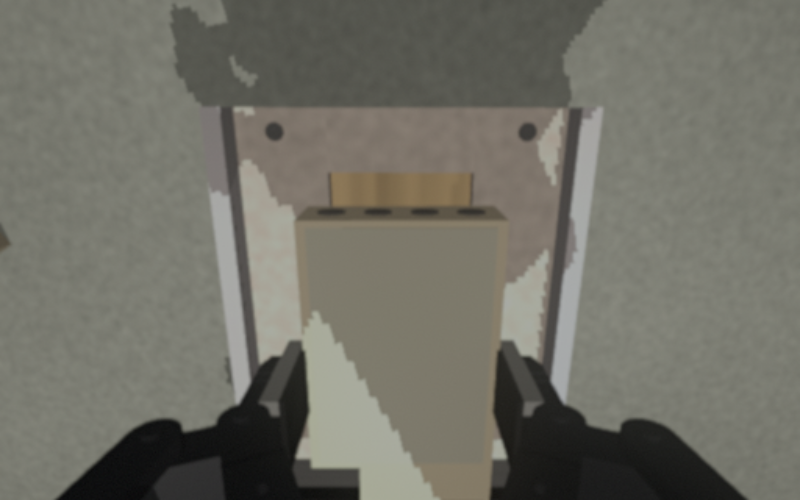

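The tile hangs level over the pocket. The pocket's front edge is at (330-472, 172) and the tile's front edge at (301-506, 222). I measure one against the other.

```bash
cat > m8.py <<'E'
from h import *
import sys
im,d,c=(C('w8.npz') if len(sys.argv)>1 else shot('wrist','w9'));s=read_state();P=cloud(c,d);Z=P[...,2];print(s['position'].round(1),s['contact_force'].round(1))
y=R.from_quat(s['ee_rot']).as_matrix()[:2,1];ta=np.degrees(np.arctan2(y[1],y[0]))-90
a=np.radians(79.25);ex=np.array([np.sin(a),-np.cos(a)]);ey=np.array([np.cos(a),np.sin(a)]);O=np.array([530.1,-6.9])
J=lambda q:np.c_[(q[:,:2]-O)@ex,(q[:,:2]-O)@ey]   # jig-frame coords about w2 pocket centre
zt=s['position'][2]+15.2+.3
def zone(m,plane,name):
    # robust edges in jig frame of mask, cast on plane
    cs,_=cv2.findContours(m.astype(np.uint8),0,cv2.CHAIN_APPROX_NONE);q=max(cs,key=cv2.contourArea)[:,0,:]
    return J(ray(c,q,plane))
PJ=((P[...,:2]-O)@np.stack([ex,ey],1))
poc=(Z<14.2)&(Z>5)&(abs(PJ[...,0])<45)&(PJ[...,1]<45)&(PJ[...,1]>-62)
q=zone(poc,18,'p');fy=np.percentile(q[:,1],3)
l=q[(q[:,1]>fy+2)];print('pocket: front y',q[:,1].min().round(1),'sides x',l[l[:,0]<0][:,0].min().round(1),l[l[:,0]>0][:,0].max().round(1) if (l[:,0]>0).any() else '', 'n',len(q))
t=(abs(Z-zt)<4)&(abs(PJ[...,0])<40)&(PJ[...,1]<20)&(PJ[...,1]>-75)
q=zone(t,zt,'t');f=q[abs(q[:,1]-q[:,1].min())<2];f=f[abs(f[:,0])<24]
k=np.polyfit(f[:,0],f[:,1],1);mid=q[(q[:,1]>q[:,1].min()+4)&(q[:,1]<q[:,1].min()+25)]
L=mid[mid[:,0]<0];Rr=mid[mid[:,0]>0];fl=np.polyfit(L[:,1],L[:,0],1);fr=np.polyfit(Rr[:,1],Rr[:,0],1)
print('tile: top z',np.nanmedian(Z[t]).round(1),'front y',k[1].round(2),'slope deg',np.degrees(np.arctan(k[0])).round(2),'x',L[:,0].mean().round(1),Rr[:,0].mean().round(1),'mid',((L[:,0].mean()+Rr[:,0].mean())/2).round(2),'side slopes',np.degrees(np.arctan([fl[0],fr[0]])).round(2),'tool ang',ta.round(2))
# rails (top z 34) and frame front edge
r=(abs(Z-34.3)<3)&(abs(PJ[...,0])>65)&(abs(PJ[...,0])<86)&(PJ[...,1]<0)&(PJ[...,1]>-75)
g=J(ray(c,np.argwhere(r)[:,::-1],34));print('rails mid',g[g[:,0]<0][:,0].mean().round(1),g[g[:,0]>0][:,0].mean().round(1))
E
python3 m8.py x
```

```text
[528.7  -4.   86.5] [ 0.2  0.3 -1.4]
pocket: front y -51.6 sides x -31.9 31.9 n 219
tile: top z 102.5 front y -49.12 slope deg 0.12 x -30.1 29.5 mid -0.33 side slopes [-0.08 -0.11] tool ang 79.21
rails mid -75.6 75.6
```

```bash
python3 -m creep '{"translation":[[0,0,-1],[0,0,-2.5],[0,0,-4],[0,0,-5],[0,0,-5.4],[0,0,-5.4],[0,0,-5.4]],"delta_rot":[[0,0,0],[0,0,0],[0,0,0],[0,0,0],[0,0,0],[0,0,0],[0,0,0]],"hand":[5,5,5,5,5,5,5]}';python3 m8.py
```

```text
clock: 16.42
position: [528.8, -4.1, 32.2]
ee_rot: [-0.638, 0.77, -0.0, 0.0]
contact_force: [0.7, -0.6, -2.5]
gripper_width: 58.3
grasp_force: 65.2
[528.8  -4.1  32.3] [ 0.2 -0.5 -2.1]
pocket: front y -51.4 sides x -31.8 31.8 n 254
tile: top z 48.1 front y -49.21 slope deg 0.06 x -30.1 29.4 mid -0.33 side slopes [-0.33 -0.12] tool ang 79.21
rails mid -75.4 75.5
```

```bash
python3 -m creep '{"translation":[[0.03,0,-0.3],[0.03,0,-0.6],[0.03,0,-0.9],[0.03,0,-1.2],[0.03,0,-1.35],[0.03,0,-1.4],[0.03,0,-1.4]],"delta_rot":[[0,0,0],[0,0,0],[0,0,0],[0,0,0],[0,0,0],[0,0,0],[0,0,0]],"hand":[5,5,5,5,5,5,5]}'; python3 -m creep '{"translation":[[0,0,-0.05],[0,0,-0.08],[0,0,-0.08],[0,0,-0.08]],"delta_rot":[[0,0,0],[0,0,0],[0,0,0],[0,0,0]],"hand":[5,5,5,5]}'; python3 m8.py
```

```text
clock: 17.35
position: [528.7, -4.2, 17.8]
ee_rot: [-0.637, 0.77, -0.0, 0.0]
contact_force: [0.3, -0.8, -2.2]
gripper_width: 58.4
grasp_force: 65.2
clock: 17.85
position: [528.7, -4.2, 17.0]
ee_rot: [-0.637, 0.77, -0.0, 0.0]
contact_force: [-0.5, 0.2, -2.9]
gripper_width: 58.4
grasp_force: 65.2
[528.7  -4.2  17. ] [-0.2 -0.2 -2.6]
pocket: front y -51.5 sides x -31.4 31.7 n 279
tile: top z 32.9 front y -49.35 slope deg 0.16 x -30.2 29.4 mid -0.42 side slopes [-0.15 -0.11] tool ang 79.21
rails mid -75.3 75.4
```

The tile is in the pocket with about 0.3 mm to go. I lower to first contact.

```bash
python3 -m creep '{"translation":[[0,0,-0.02],[0,0,-0.04],[0,0,-0.05],[0,0,-0.05]],"delta_rot":[[0,0,0],[0,0,0],[0,0,0],[0,0,0]],"hand":[5,5,5,5]}'
```

```text
clock: 18.4
position: [528.7, -4.2, 16.8]
ee_rot: [-0.638, 0.77, -0.0, 0.0]
contact_force: [-1.3, 0.5, 2.4]
gripper_width: 58.3
grasp_force: 65.7
```

Contact: the vertical force went from -2.6 to +2.4 N. I release gently, lift and check.

```bash
python3 -m creep '{"translation":[[0,0,0],[0,0,0],[0,0,0],[0,0,0],[0,0,2],[0,0,7],[0,0,13],[0,0,19]],"delta_rot":[[0,0,0],[0,0,0],[0,0,0],[0,0,0],[0,0,0],[0,0,0],[0,0,0],[0,0,0]],"hand":[6.2,6.6,7,7,7,7,7,7]}'; python3 -m creep '{"translation":[[0,0,3],[0,0,3]],"delta_rot":[[0,0,0],[0,0,0]],"hand":[7,7]}'
python3 - <<'E'
from h import *
im,d,c=shot('wrist','w10');P=cloud(c,d);Z=P[...,2]
cv2.imwrite('pics/w10.png',im[:,:,::-1])
n=(abs(P[...,0]-530)<50)&(abs(P[...,1]+7)<62)&(Z>25)&(Z<45)
w=rect(n,c,32,(530,-7),'tile')
A=np.c_[P[n][:,:2]-[530,-7],np.ones(n.sum())];print('plane',np.linalg.lstsq(A,P[n][:,2],rcond=None)[0])
E
mv w10.png pics/ 2>/dev/null
```

```text
clock: 19.4
position: [528.3, -4.3, 208.3]
ee_rot: [-0.637, 0.77, 0.0, -0.0]
contact_force: [0.9, 0.4, -1.0]
gripper_width: 70.0
grasp_force: 0.0
clock: 19.65
position: [530.0, -3.9, 239.6]
ee_rot: [-0.638, 0.77, -0.001, 0.003]
contact_force: [0.3, -0.2, -0.4]
gripper_width: 70.0
grasp_force: 0.0
tile c 529.7 -6.2 size [60.  99.6] ang 79.3
plane [8.58596939e-04 1.48285320e-03 3.24789844e+01]
```

View pics/w10.png

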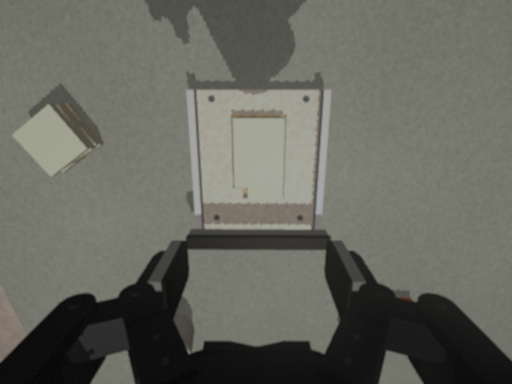

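The tile sits flat in the pocket, with its top level at 32.5 mm and at 79.3° against the pocket's 79.25°. Its cut-out is at the filled corner (240,190), and the gripper is clear. I hand in.

```bash
python3 -m creep '{"translation":[[0,0,0],[0,0,0],[0,0,0]],"delta_rot":[[0,0,0],[0,0,0],[0,0,0]],"hand":[7,7,7]}' >/dev/null; python3 -c "from bench import job_done;print(job_done())"
```

```text
the job is handed in; nothing more can be done
None
```

I put the setting block flat in its oblong cradle, then seated the tile flat and square in the jig pocket, glazed face up with its cut-out at the filled corner, and handed the job in at about 20 s of the 64 s; no verdict came back.

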